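Fit the loose divider in the hardware bin

TASK

Take the wide sheet-metal divider from the leaning stand and stand it upright in the empty slot of the steel hardware bin, hemmed edge up, lowering it right down to the bin floor before letting go. The other slot already has its divider; leave the narrow divider in the stand.

Things in the scene. Friction and masses are not known exactly. Their poses are not given: they have to be found in the camera images.
- divider_mid (a point): Wide divider: grey metal plate 136 mm wide (y), 130 tall (z, to the hemmed edge), 6 thick (x); its top 24 mm is a hem 10 mm thick, the place to pinch. 0.17-0.34 kg. Point: its centre, 65 mm from lower and upper edge. It starts leaning in a fixed stand, top 15 degrees towards the robot, on a back panel covering the lower 78 mm of its robot side; a 10 mm lip in front. Draw it out along its z.
- slot (a point): Empty slot of the fixed bin (340 mm long on x, 162 wide on y, rim 84 above table; z up). Point: mid-slot on the bin floor, 4 mm above table. At each side wall (77 mm off) 2 ribs, 14 mm deep, leave a 16 mm gap in x, flared to 33 at the top, 80 mm up. A divider's plane lies along y, its centre 65 mm above the point. A like slot 130 mm off along x (either way) holds a fixed 136 x 130 mm divider.
- narrow_mid (a point): Narrow divider, to be left alone: the same make, but 86 mm wide (y), 130 mm tall (z), 6 mm thick (x, hem 10 mm). The point is its centre. It leans in the same stand beside the wide one, centres 160 mm apart; which is left and which is right varies.
Not all that is in view belongs to the job. Of the things that look like the part that bears slot, the larger one is meant. Leave any blue look-alike of the part that bears divider_mid alone.

How it is judged (in metres and radians):
On the way:
1. the wide divider, still held in the fingers, has been lowered in the empty slot to within 15 mm of the bin floor (x of divider_mid in the frame of slot between -0.02 and 0.02 m and y of divider_mid in the frame of slot between -0.015 and 0.015 m and angle between the y axis of divider_mid and the y axis of slot, either way round below 0.2 rad and angle between divider_mid's own z axis and vertical below 0.26 rad and z of divider_mid in the frame of slot below 0.08 m and contact force between the fingers and divider above 0.5 N), for 0.05 s.
At the end, for the whole second after the job is handed in: The wide divider rests hem up in the empty slot: centre within 20 mm along the bin and 15 mm across it of the slot's middle and 55 to 71 mm above the bin floor, within 15 degrees of upright and 11 of the slot's direction. The narrow divider is within 20 mm of its start (x of divider_mid in the frame of slot between -0.02 and 0.02 m and y of divider_mid in the frame of slot between -0.015 and 0.015 m and angle between the y axis of divider_mid and the y axis of slot, either way round below 0.2 rad and angle between divider_mid's own z axis and vertical below 0.26 rad and z of divider_mid in the frame of slot between 0.055 and 0.071 m and linear speed of divider below 0.02 m/s and distance of narrow_mid from where it was at the start of the episode below 0.02 m); the robot touches nothing.
It fails at once if the narrow divider is moved more than 20 mm (distance of narrow_mid from where it was at the start of the episode above 0.02 m).
It also fails if it takes over 34 s, if anything falls off the work surface, if the arm or the gripper's body presses on something with over 40 N, if the wrist force passes 120 N, or if a joint passes its speed limit or range.

ROBOT

A 6-joint arm with a two-finger parallel gripper is mounted at the origin on the work surface. World frame = base frame: x ahead of the robot, y to its left, z up, the work surface at z = 0. Lengths are in m, angles in degrees, forces in N, time in s.
With the tool pointing down it reaches from about 0.4 to 0.925 m from the base axis. Payload 3.4 kg.
Tool frame: the origin (TCP) lies at the very end of the fingers, on their centre line; the grasp point (between the pads) lies 19 mm behind it; x points along the fingers, y is the direction in which the jaws open and shut, and the axes are right-handed (so a half turn about x gives the same grasp; the last joint's range is limited). The gripper opens to 85 mm and grips with 20 to 120 N. Pads are 22 mm wide; open, the fingers measure 114 mm over their backs; the gripper's body (76 mm by 85 mm) begins 54 mm behind the grasp point. The pads swing forward as they close: fully open they stand 13 mm farther back than shut.
Start: joints at [60.132, 17.578, 86.31, -0, 76.112, -4.211], TCP at [0.249, 0.518, 0.231] pointing down, gripper open.
Joint ranges: [-179.03, 179.03], [-60, 130.46], [8.19, 133.38], [-81.62, 261.62], [5.75, 156.47], [-153.77, 153.77]. Speed limits (degrees/s): [147.25, 147.25, 180, 180, 180, 180].

INTERFACE

Orientations are given as a 3x3 rotation matrix whose columns are the frame's x, y, z axes.
In Python, from rig import state, grab_frame, camera_params, close_job gives the robot as it stands. The module is installed in compiled form; this text tells all that it offers.
- The arm moves only by the shell command python3 -m pendant 'ROWS' [OPENING]. ROWS is JSON, a list that holds one entry, the list of rows, each a list of 4 numbers: the shift along the tool's x, y, z in mm, then the turn about the tool's x in rad. In form: [[[x, y, z, roll], ...]]. A call has 1 to 8 rows; each row shifts and turns the commanded pose from where the row before left it, along the tool's axes as they then stand; what a row does not reach is not made up. A row lasts 1/10 s, in which the tool goes at most 50 mm and 8.59 degrees, less where a joint would pass 70% of its speed; a pose out of reach is approached as far as the arm can. A call is refused whole if a number of a shift passes 50 or a number of a turn 0.15, either way. A call with a gripper value outside its range is refused whole. OPENING is the finger opening in mm, from 0 to 85.4, set as the call begins (- or left out, the last holds). The fingers move at their own pace and stop on an object; the grip force is fixed at half the most. Time passes only in rows, so rows that do not move let the fingers close. It gives the time, the measured TCP pose, the force and the opening at its end, in the units of the state.
- state(): the state, without advancing time (a new reading comes with each control period).
- grab_frame(name): name is "scene" or "top"; returns the picture (400x640x3 uint8, red, green, blue); there is no depth.
- camera_params(name): a dict with "mtx" (3x3 intrinsics, pixels), "distortion" ([k1, k2, p1, p2, k3] as OpenCV has them; the pictures are not rectified), "R" (3x3) and "t" (3): a world point X has camera coordinates R X + t. Camera axes: x right, y down, z forward; pixel columns grow to the right and rows downward; lengths in m; the calibration is good to about 2 mm. A picture is of the moment at which its call begins. camera_params takes no time and is no camera call.
- close_job(): hands the job in, once; it reports no verdict.
The state is a dict: "time": time; "joints": joint angles; "qd": joint speeds; "joint_torque": joint torques, N m; "tcp_pos": TCP position; "tcp_rot": TCP orientation; "wrist_force": force on the tool from outside, world axes, zero at the start; "wrist_torque": the same for the moment, N m; "finger_gap": finger opening in m.
Only numpy, scipy, OpenCV 4.12 (cv2) and the standard library are available. Lean on these libraries where they do the work, as an engineer would, in place of code of your own. Each camera call takes 0.05 s, during which the arm holds its last target.

## Working session

There is one attempt and no reset: what is moved stays moved. The work goes in short steps, Python scripts to look and compute and a shell command to move; the robot and the scene stay as the last step left them, time stands still between calls to the robot, and variables do not carry over. Pictures are saved under pics/ and viewed, and the job is handed in when it is done.

```bash
mkdir -p pics
python3 - <<'E'
from rig import *
import cv2,numpy as np
s=state();print({k:np.round(v,3).tolist() for k,v in s.items()})
for n in("scene","top"):
    f=grab_frame(n);cv2.imwrite(f"pics/{n}0.png",f[:,:,::-1]);p=camera_params(n);print(n,{k:np.round(v,4).tolist() for k,v in p.items()})
E
```

```text
{'time': 0.0, 'joints': [60.131, 17.622, 86.384, -0.002, 76.114, -4.212], 'qd': [-0.037, -0.01, -0.013, -0.008, 0.006, -0.114], 'joint_torque': [-0.001, -45.756, -25.192, -0.0, 0.014, -0.0], 'tcp_pos': [0.249, 0.518, 0.23], 'tcp_rot': [[-0.001, 0.433, 0.901], [-0.002, 0.901, -0.433], [-1.0, -0.002, -0.0]], 'wrist_force': [-0.142, 0.353, -0.12], 'wrist_torque': [0.035, -0.004, 0.004], 'finger_gap': 0.085}
scene {'mtx': [[394.3677, 0.0, 317.137], [0.0, 394.3677, 202.0444], [0.0, 0.0, 1.0]], 'distortion': [-0.0894, 0.0, 0.0, 0.0, 0.0], 'R': [[-0.6526, 0.7577, 0.0003], [0.6429, 0.554, -0.5289], [-0.4009, -0.345, -0.8487]], 't': [0.3479, -0.2608, 1.2216]}
top {'mtx': [[368.152, 0.0, 321.179], [0.0, 368.152, 196.6433], [0.0, 0.0, 1.0]], 'distortion': [0.023, 0.0, 0.0, 0.0, 0.0], 'R': [[0.0053, -1.0, -0.0058], [-0.993, -0.0045, -0.1181], [0.118, 0.0064, -0.993]], 't': [-0.0186, 0.4986, 0.9132]}
```

View pics/scene0.png

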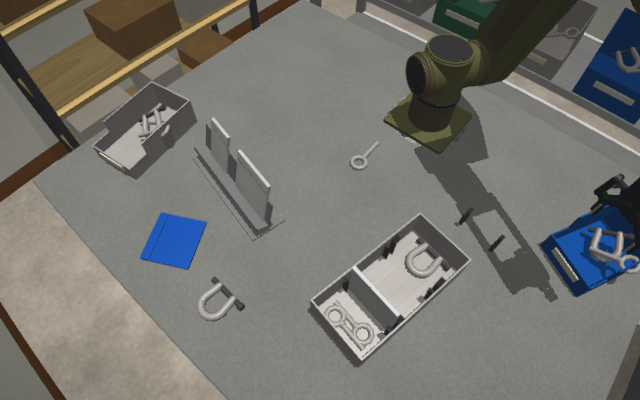

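View pics/top0.png

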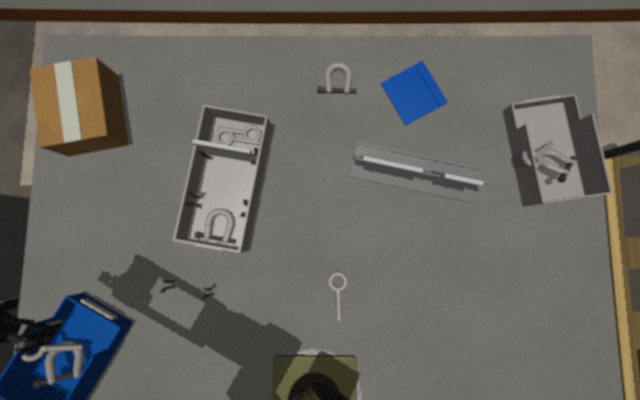

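Run:
```python
import cv2,numpy as np
a=cv2.imread('pics/scene0.png');b=cv2.imread('pics/top0.png')
def crop(im,x0,y0,w,h,s,n):
    c=cv2.resize(im[y0:y0+h,x0:x0+w],None,fx=s,fy=s,interpolation=cv2.INTER_CUBIC)
    for x in range((x0+9)//10*10,x0+w,10):
        cv2.putText(c,str(x),((x-x0)*s,8),0,.3,(0,0,255));cv2.line(c,((x-x0)*s,10),((x-x0)*s,16),(0,0,255))
    for y in range((y0+9)//10*10,y0+h,10):
        cv2.putText(c,str(y),(0,(y-y0)*s+4),0,.3,(0,0,255));cv2.line(c,(20,(y-y0)*s),(26,(y-y0)*s),(0,0,255))
    cv2.imwrite(n,c)
crop(a,185,105,110,140,4,'pics/c1.png')
crop(b,345,135,145,75,5,'pics/c2.png')
crop(a,300,205,180,165,4,'pics/c3.png')
crop(b,165,95,115,165,3,'pics/c4.png')
```

```text
(no output)
```

View pics/c1.png

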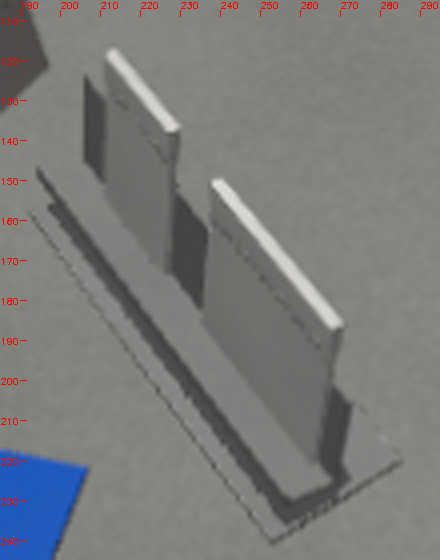

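View pics/c2.png

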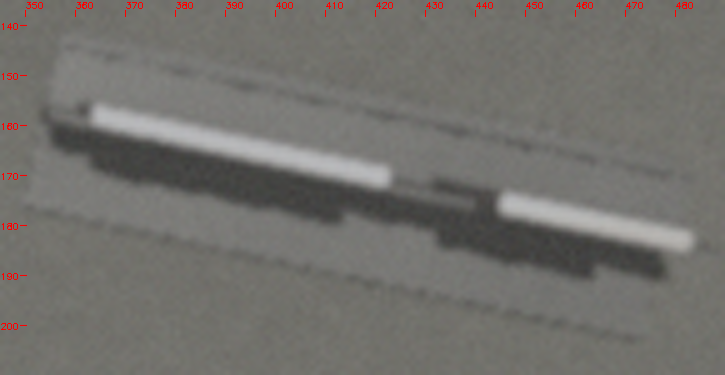

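View pics/c3.png

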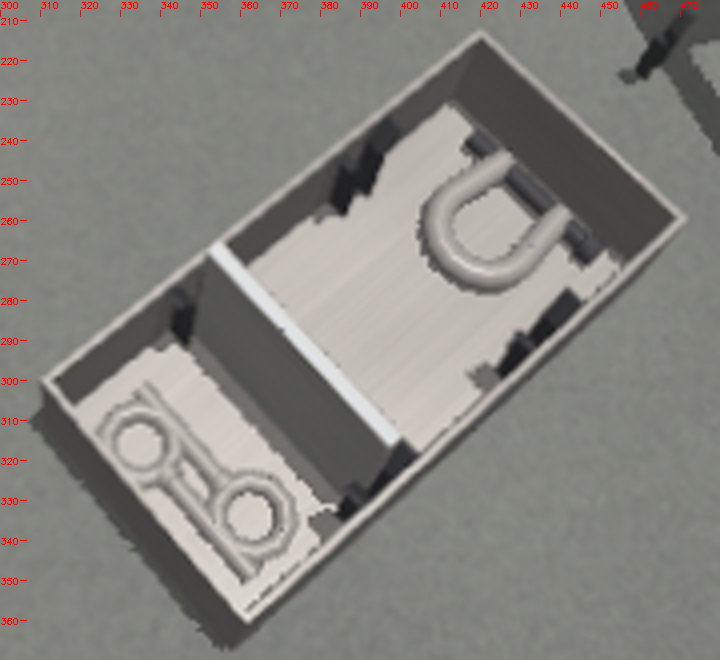

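View pics/c4.png

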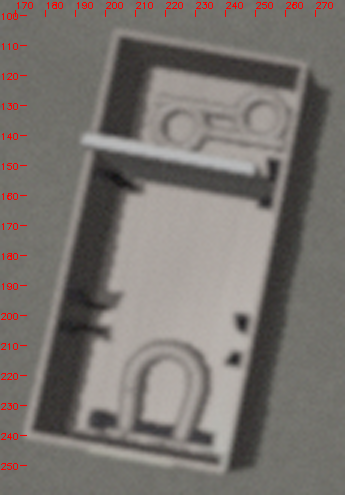

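```bash
cat > h.py <<'E'
import cv2,numpy as np
from rig import camera_params
P={n:camera_params(n) for n in("scene","top")}
def K(n):p=P[n];return np.array(p["mtx"]),np.array(p["distortion"],float),np.array(p["R"]),np.array(p["t"])
def ray(n,uv):
    m,d,R,t=K(n);q=cv2.undistortPoints(np.array([[uv]],float),m,d)[0,0]
    return -R.T@t,R.T@np.array([q[0],q[1],1.])
def onz(n,uv,z):
    c,d=ray(n,uv);return c+d*(z-c[2])/d[2]
def tri(us,ut):
    c1,d1=ray("scene",us);c2,d2=ray("top",ut)
    s=np.linalg.lstsq(np.c_[d1,-d2],c2-c1,rcond=None)[0]
    a=c1+s[0]*d1;b=c2+s[1]*d2;return (a+b)/2,np.linalg.norm(a-b)
def proj(n,X):
    m,d,R,t=K(n);return cv2.projectPoints(np.atleast_2d(X).astype(float),cv2.Rodrigues(R)[0],t,m,d)[0][:,0]
def strip(im,box,thr):
    x,y,w,h=box;g=im[y:y+h,x:x+w].max(2)
    m=(g>thr).astype(np.uint8);n,l,st,ce=cv2.connectedComponentsWithStats(m)
    out=[]
    for i in range(1,n):
        if st[i,4]<25:continue
        yy,xx=np.nonzero(l==i);p=np.c_[xx+x,yy+y].astype(float);c=p.mean(0)
        _,_,v=np.linalg.svd(p-c,full_matrices=False);v=v[0]*np.sign(v[0][0]);s=(p-c)@v
        out.append((c+v*(s.min()-.3),c+v*(s.max()+.3),len(p)))
    return out
E
python3 - <<'E'
from h import *
a=cv2.imread('pics/scene0.png');b=cv2.imread('pics/top0.png')
for t in (170,185):
  print(t,[[np.round(q,1).tolist() for q in o] for o in strip(a,(200,105,80,90),t)],[[np.round(q,1).tolist() for q in o] for o in strip(b,(350,145,140,50),t-15)])
  print([[np.round(q,1).tolist() for q in o] for o in strip(a,(345,260,65,60),t+30)],[[np.round(q,1).tolist() for q in o] for o in strip(b,(188,136,66,22),t)])
S=[(420,213.3),(471,259.5),(361.8,360.5),(310.5,300)]
T=[(175,239.5),(241,251.5),(266.7,116.7),(204.3,105.7)]
# scene order -> world
for p in S: print('S',onz('scene',p,.084).round(4))
for p in T: print('T',onz('top',p,.084).round(4))
E
```

```text
170 [[[212.1, 117.3], [228.2, 137.3], 78], [[238.2, 149.4], [268.7, 185.8], 151]] [[[363.4, 157.4], [422.3, 170.1], 222], [[444.7, 174.9], [482.3, 182.9], 143]]
[[[353.3, 265.3], [407.1, 314.6], 440], [[342.0, 295.1], [365.2, 322.6], 292]] [[[192.7, 140.7], [248.4, 150.3], 154]]
185 [[[212.1, 117.5], [228.3, 137.2], 59], [[238.3, 149.4], [268.7, 185.8], 131]] [[[363.6, 157.4], [421.3, 169.9], 164], [[445.7, 175.1], [481.4, 182.6], 93]]
[[[353.2, 266.4], [398.1, 314.4], 198]] []
S [0.3621 0.1795 0.084 ]
S [0.3882 0.3353 0.084 ]
S [0.7211 0.2782 0.084 ]
S [0.694 0.12  0.084]
T [0.3881 0.3302 0.084 ]
T [0.3605 0.1728 0.084 ]
T [0.6907 0.1193 0.084 ]
T [0.718  0.2746 0.084 ]
```

```bash
python3 - <<'E'
from h import *
W=[tri((238.2,149.4),(422.3,170)),tri((268.9,185.9),(363.2,157.4))]
N=[tri((212,117.3),(482,182.9)),tri((228.2,137.3),(444.9,175))]
F=[tri((353.2,266.2),(248.6,150.3)),tri((398.3,314.4),(192.5,140.7))]
for n,q in(("wide",W),("narrow",N),("fixed",F)):
    a,b=q[0][0],q[1][0];d=b-a
    print(n,a.round(4),b.round(4),"mid",((a+b)/2).round(4),"gap",round(q[0][1],4),round(q[1][1],4),"len",np.linalg.norm(d).round(4),"yaw of x-axis",np.degrees(np.arctan2(-d[0],d[1])).round(2))
A,B,C,D=map(np.array,[(.361,.177),(.388,.333),(.7195,.2764),(.692,.1197)])
c=(A+B+C+D)/4;u=(C+D-A-B);u/=np.linalg.norm(u);print(c,u,np.degrees(np.arctan2(u[1],u[0])))
f=((F[0][0]+F[1][0])/2)[:2];v=np.array([-u[1],u[0]])
print("fixed rel bin centre",(f-c)@u,(f-c)@v,"slot from fixed",f-.13*u,"slot from bin",c-.065*u)
# ribs visible at the -x end: top view dark ribs, at z .08
for s in [c+(f-c)@u*u-.13*u]:
  for sy in(-1,1):
    for dx in(-.0165,-.008,.008,.0165):
      z=.084
      X=np.r_[s+u*dx+v*sy*.07,z];print(sy,dx,proj('scene',X).round(1),proj('top',X).round(1))
E
python3 - <<'E'
import cv2
a=cv2.imread('pics/scene0.png');b=cv2.imread('pics/top0.png')
c=cv2.resize(a[225:310,370:455],None,fx=8,fy=8,interpolation=cv2.INTER_CUBIC)[:560];cv2.imwrite('pics/r1.png',cv2.convertScaleAbs(c,alpha=1.5,beta=20))
c=cv2.resize(b[180:230,170:260],None,fx=8,fy=8,interpolation=cv2.INTER_CUBIC);cv2.imwrite('pics/r2.png',cv2.convertScaleAbs(c,alpha=1.5,beta=20))
E
```

```text
wide [ 0.5447 -0.2422  0.157 ] [ 0.5726 -0.1107  0.1565] mid [ 0.5587 -0.1765  0.1567] gap 0.0017 0.0005 len 0.1343 yaw of x-axis -11.99
narrow [ 0.5161 -0.372   0.1583] [ 0.5336 -0.2919  0.1551] mid [ 0.5249 -0.332   0.1567] gap 0.0022 0.0007 len 0.0821 yaw of x-axis -12.34
fixed [0.5933 0.1512 0.1341] [0.6155 0.2815 0.1335] mid [0.6044 0.2163 0.1338] gap 0.0004 0.0007 len 0.1322 yaw of x-axis -9.67
[0.540125 0.226525] [ 0.98554074 -0.16943863] -9.75518125651224
fixed rel bin centre 0.06509204396652277 0.0008409587467172654 slot from fixed [0.47629806 0.23835171] slot from bin [0.47606485 0.23753851]
-1 -0.0165 [[397.  235.5]] [[242.8 214.6]]
-1 -0.008 [[394.4 237.6]] [[243.5 211.1]]
-1 0.008 [[389.5 241.6]] [[244.8 204.6]]
-1 0.0165 [[386.9 243.7]] [[245.5 201.1]]
1 -0.0165 [[442.1 279.3]] [[185.6 204.5]]
1 -0.008 [[439.6 281.6]] [[186.3 201. ]]
1 0.008 [[434.7 286.1]] [[187.8 194.5]]
1 0.0165 [[432.1 288.5]] [[188.6 191.1]]
```

View pics/r1.png

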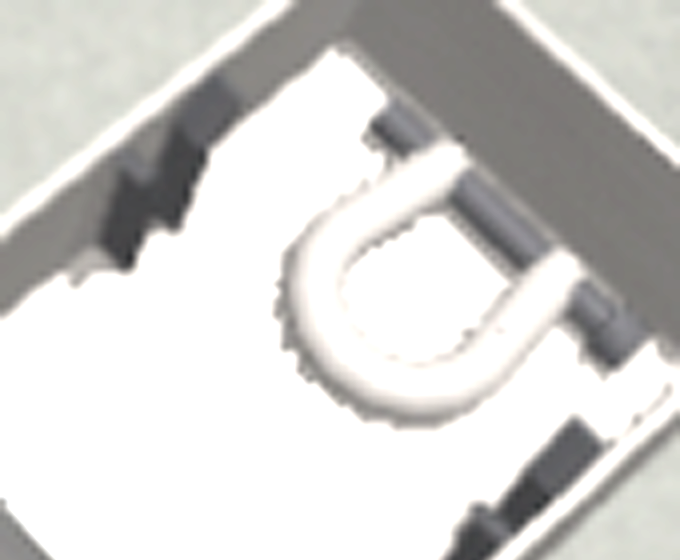

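View pics/r2.png

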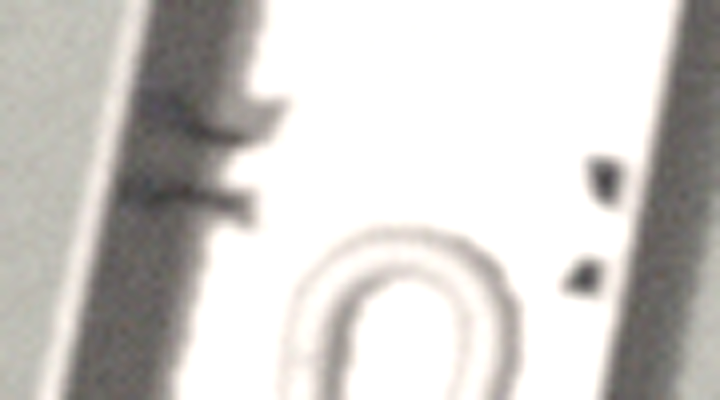

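```bash
cat > go.py <<'E'
import sys,numpy as np
from rig import state
s=state();R=np.array(s["tcp_rot"]);p=np.array(s["tcp_pos"])
x,y,z,yaw=map(float,sys.argv[1:5])
d=np.array([x,y,z])-p
cy=np.degrees(np.arctan2(R[1,1],R[0,1]))
print("t",round(s["time"],2),"pos",p.round(4),"yaw",cy.round(2),"gap",round(s["finger_gap"],4),"F",np.round(s["wrist_force"],1),"q",np.round(s["joints"],1))
print("tool shift mm",(R.T@d*1000).round(1),"roll",np.radians(cy-yaw).round(3), "tilt", R[:,0].round(3))
E
python3 -m pendant '[[[0,0,0,0.148],[0,0,0,0.148],[0,0,0,0.148],[0,0,0,0.148],[0,0,0,0.148],[0,0,0,0.148],[0,0,0,0.148],[0,0,0,0.148]]]' 85
python3 go.py 0.578 -0.1807 0.231 -12.1
```

```text
time: 0.9
tcp_pos: [0.2488, 0.5179, 0.2307]
tcp_rot: [[-0.001, 0.998, -0.067], [-0.001, -0.067, -0.998], [-1.0, -0.001, 0.001]]
wrist_force: [0.1, 0.2, 0.1]
finger_gap: 0.0848
t 0.9 pos [0.2488 0.5179 0.2307] yaw -3.85 gap 0.0848 F [0.1 0.2 0.1] q [60.1 17.6 86.4 -0.  76.1 64. ]
tool shift mm [3.000e-01 3.753e+02 6.749e+02] roll 0.144 tilt [-0.001 -0.001 -1.   ]
```

```bash
python3 -m pendant '[[[0,0,0,0.144]]]'; python3 go.py 0.578 -0.1807 0.231 -12.1
```

```text
time: 1.0
tcp_pos: [0.2488, 0.5179, 0.2307]
tcp_rot: [[-0.001, 0.978, -0.209], [-0.001, -0.209, -0.978], [-1.0, -0.0, 0.001]]
wrist_force: [0.1, 0.3, -0.1]
finger_gap: 0.085
t 1.0 pos [0.2488 0.5179 0.2307] yaw -12.09 gap 0.085 F [ 0.1  0.3 -0.1] q [60.1 17.6 86.4 -0.  76.1 72.2]
tool shift mm [3.000e-01 4.682e+02 6.142e+02] roll 0.0 tilt [-0.001 -0.001 -1.   ]
```

```bash
python3 -m pendant '[[[0,26,34,0],[0,26,34,0],[0,26,34,0],[0,26,34,0],[0,26,34,0],[0,26,34,0],[0,26,34,0],[0,26,34,0]]]'; python3 -m pendant '[[[0,26,34,0],[0,26,34,0],[0,26,34,0],[0,26,34,0],[0,26,34,0],[0,26,34,0],[0,26,34,0],[0,26,34,0]]]';python3 go.py 0.578 -0.1807 0.231 -12.1
```

```text
time: 1.8
tcp_pos: [0.3974, 0.2079, 0.2311]
tcp_rot: [[-0.0, 0.979, -0.203], [-0.0, -0.203, -0.979], [-1.0, -0.0, 0.0]]
wrist_force: [0.1, -0.0, -0.7]
finger_gap: 0.0851
time: 2.6
tcp_pos: [0.5457, -0.1007, 0.2309]
tcp_rot: [[-0.001, 0.979, -0.204], [0.0, -0.204, -0.979], [-1.0, -0.001, -0.0]]
wrist_force: [1.2, -0.9, 0.2]
finger_gap: 0.0849
t 2.6 pos [ 0.5457 -0.1007  0.2309] yaw -11.77 gap 0.0849 F [ 1.2 -0.9  0.2] q [-14.8  16.   88.7   0.   75.3  -3.1]
tool shift mm [-0.2 48.  71.8] roll 0.006 tilt [-0.001  0.    -1.   ]
```

```bash
python3 -m pendant '[[[0,24,36,0.006],[0,24,36,0],[0,0,0,0],[0,0,0,0]]]' >/dev/null;python3 go.py 0.578 -0.1807 0.130 -12.1
python3 - <<'E'
from rig import *;import cv2
for n in("scene","top"): 
    cv2.imwrite(f"pics/{n}1.png",grab_frame(n)[:,:,::-1])
a=cv2.imread("pics/scene1.png")[80:260,150:350];cv2.imwrite("pics/s1c.png",cv2.resize(a,None,fx=3,fy=3))
E
```

```text
t 3.0 pos [ 0.5772 -0.1801  0.2303] yaw -12.21 gap 0.0849 F [-0.9 -0.2 -0. ] q [-21.3  20.   82.6   0.   77.4  -9.1]
tool shift mm [100.3   1.1   0.5] roll -0.002 tilt [-0.002  0.001 -1.   ]
```

View pics/s1c.png

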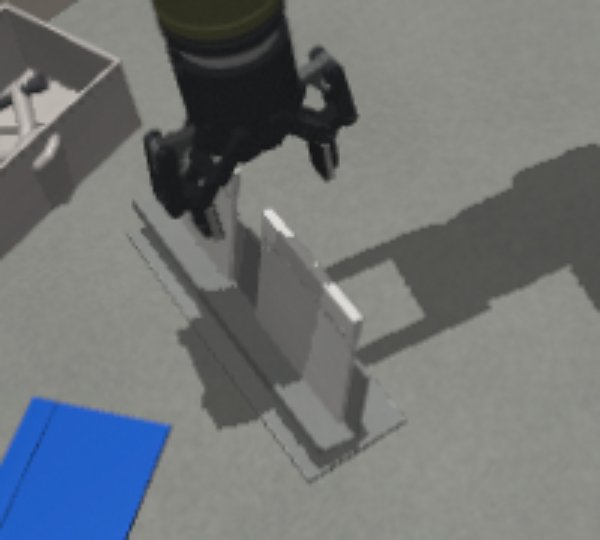

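The candidates in the scene picture are the wide grey plate (255,168), the narrow grey plate (220,128) and the flat blue plate (173,240). I choose the wide grey one. In the crop the open jaws straddle it, with the robot-side finger behind the hem and the other in front. Next I descend.

```bash
python3 -m pendant '[[[25,0,0,0],[25,0,0,0],[25,0,0,0],[25,0,0,0],[0,0,0,0],[0,0,0,0]]]' >/dev/null;python3 go.py 0.5910 -0.1834 0.130 -12.1
python3 - <<'E'
from rig import *;import cv2,numpy as np
b=grab_frame("scene")[:,:,::-1][80:260,150:350]
cv2.imwrite("pics/s2.png",cv2.resize(b,None,fx=3,fy=3))
E
```

```text
t 3.7 pos [ 0.5772 -0.178   0.1315] yaw -12.0 gap 0.085 F [0.6 0.2 0.3] q [-21.2  24.9  90.2   0.   64.9  -9.2]
tool shift mm [ 1.5 14.7  2.4] roll 0.002 tilt [-0.001  0.001 -1.   ]
```

View pics/s2.png

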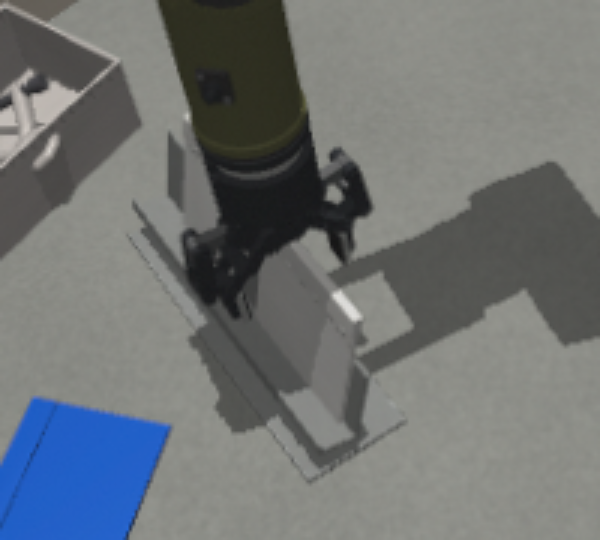

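```bash
python3 -m pendant '[[[1,7,1,0],[0,7,1,0],[0,0,0,0],[0,0,0,0],[0,0,0,0],[0,0,0,0]]]' 22 ;python3 go.py 0.5910 -0.1834 0.130 -12.1
python3 - <<'E'
from rig import *;import cv2,numpy as np
b=grab_frame("scene")[:,:,::-1][80:260,150:350]
cv2.imwrite("pics/s3.png",cv2.resize(b,None,fx=3,fy=3))
E
```

```text
time: 4.35
tcp_pos: [0.5907, -0.1843, 0.1303]
tcp_rot: [[-0.0, 0.978, -0.21], [0.0, -0.21, -0.978], [-1.0, -0.0, -0.0]]
wrist_force: [-0.2, 0.3, 0.0]
finger_gap: 0.0219
t 4.35 pos [ 0.5907 -0.1843  0.1303] yaw -12.1 gap 0.0219 F [-0.2  0.3  0. ] q [-21.2  26.   88.5  -0.   65.6  -9.1]
tool shift mm [ 0.3  0.2 -0.9] roll 0.0 tilt [-0.  0. -1.]
```

View pics/s3.png

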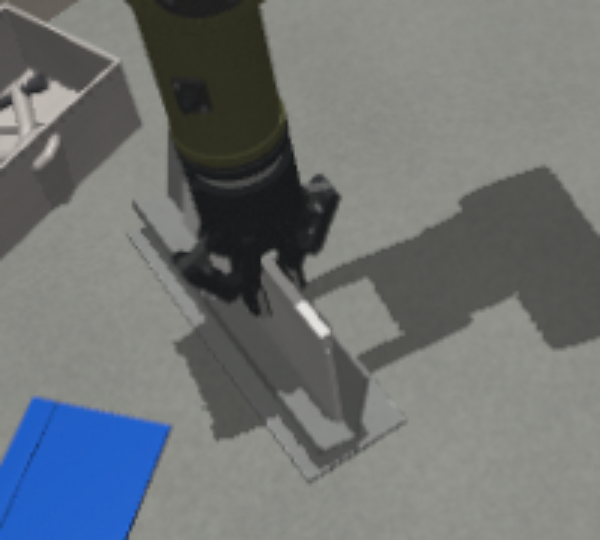

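The plate has come nearly upright between the fingers; its top corner is at crop (318,330). Next I close fully and lift.

```bash
python3 -m pendant '[[[0,0,0,0],[0,0,0,0],[0,0,0,0],[0,0,0,0]]]' 0;  python3 -m pendant '[[[-10,0,0,0],[-15,0,0,0],[-20,0,0,0],[-25,0,0,0],[-30,0,0,0],[-30,0,0,0],[-20,0,0,0],[0,0,0,0]]]'; python3 go.py 0.4763 0.238 0.28 -9.75
python3 - <<'E'
from rig import *;import cv2,numpy as np
for n in("scene","top"):
    b=grab_frame(n)[:,:,::-1];cv2.imwrite(f"pics/{n}4.png",b)
E
```

```text
time: 4.8
tcp_pos: [0.5904, -0.1841, 0.1303]
tcp_rot: [[-0.001, 0.978, -0.209], [0.0, -0.209, -0.978], [-1.0, -0.001, -0.0]]
wrist_force: [-2.3, 1.2, 2.7]
finger_gap: 0.0092
time: 5.6
tcp_pos: [0.5933, -0.185, 0.2844]
tcp_rot: [[0.008, 0.978, -0.209], [-0.003, -0.209, -0.978], [-1.0, 0.008, 0.001]]
wrist_force: [-0.5, -0.5, -3.0]
finger_gap: 0.0091
t 5.6 pos [ 0.5933 -0.185   0.2844] yaw -12.08 gap 0.0091 F [-0.5 -0.5 -3. ] q [-21.2  19.2  76.2   0.   84.2  -9.1]
tool shift mm [   2.2 -202.9 -389.2] roll -0.041 tilt [ 0.008 -0.003 -1.   ]
```

View pics/scene4.png

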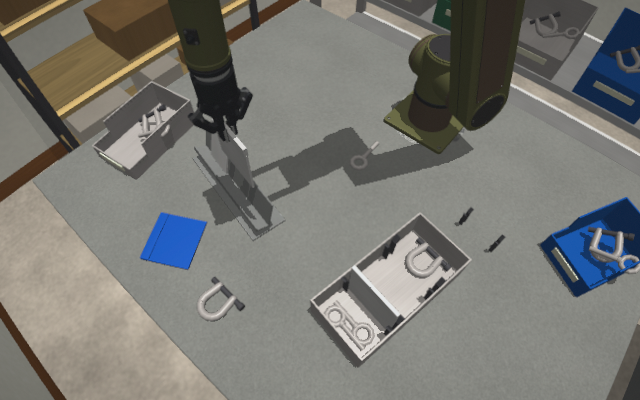

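View pics/top4.png

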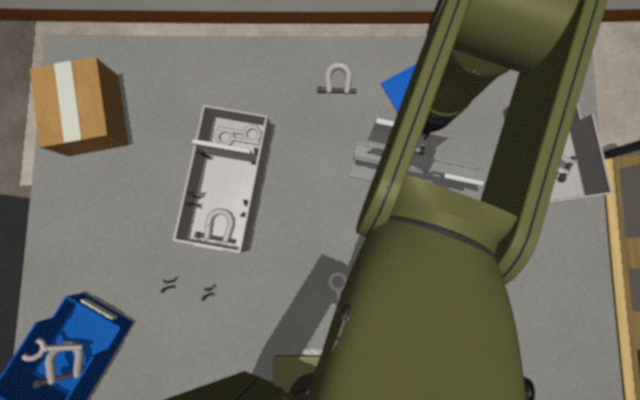

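```bash
python3 -m pendant '[[[0,-8,-16,0],[0,-14,-27,0],[0,-17,-32,0],[0,-17,-32,0],[0,-17,-32,0],[0,-17,-32,0],[0,-17,-32,0],[0,-17,-32,0]]]' >/dev/null; python3 -m pendant '[[[0,-17,-32,0],[0,-17,-32,0],[0,-17,-32,0],[0,-14,-29,0],[0,-12,-20,0],[0,-8,-12,-0.041],[0,0,0,0],[0,0,0,0]]]'; python3 go.py 0.4763 0.238 0.24 -9.75
python3 - <<'E'
from rig import *;import cv2,numpy as np
for n in("scene","top"):
    b=grab_frame(n)[:,:,::-1];cv2.imwrite(f"pics/{n}5.png",b)
E
```

```text
time: 7.3
tcp_pos: [0.468, 0.2424, 0.2795]
tcp_rot: [[-0.001, 0.986, -0.168], [-0.001, -0.168, -0.986], [-1.0, -0.001, 0.002]]
wrist_force: [0.7, -0.1, -2.4]
finger_gap: 0.0092
t 7.3 pos [0.468  0.2424 0.2795] yaw -9.69 gap 0.0092 F [ 0.7 -0.1 -2.4] q [22.8 11.8 87.4 -0.1 80.9 32.5]
tool shift mm [39.5  8.9  2.8] roll 0.001 tilt [-0.001 -0.001 -1.   ]
```

View pics/scene5.png

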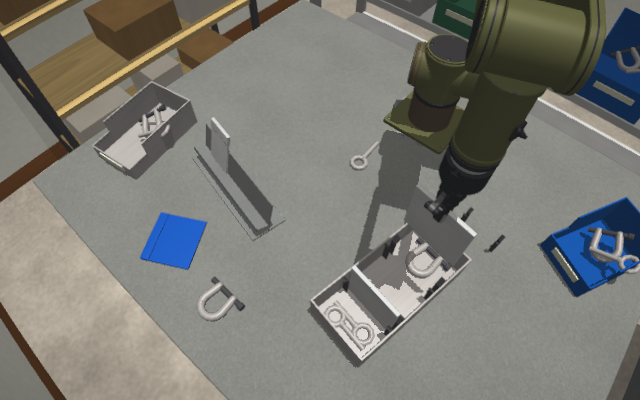

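View pics/top5.png

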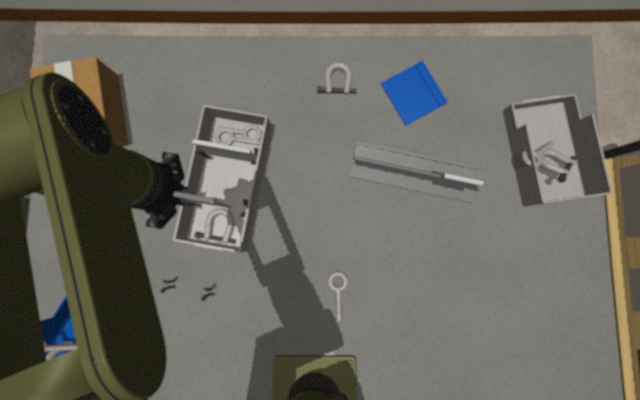

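Run:
```python
import cv2
a=cv2.imread('pics/scene5.png');b=cv2.imread('pics/top5.png')
def crop(im,x0,y0,w,h,s,n):
    c=cv2.resize(im[y0:y0+h,x0:x0+w],None,fx=s,fy=s,interpolation=cv2.INTER_CUBIC)
    for x in range((x0+9)//10*10,x0+w,10):
        cv2.putText(c,str(x),((x-x0)*s,8),0,.3,(0,0,255));cv2.line(c,((x-x0)*s,10),((x-x0)*s,16),(0,0,255))
    for y in range((y0+9)//10*10,y0+h,10):
        cv2.putText(c,str(y),(0,(y-y0)*s+4),0,.3,(0,0,255));cv2.line(c,(20,(y-y0)*s),(26,(y-y0)*s),(0,0,255))
    cv2.imwrite(n,c)
crop(a,390,170,100,110,5,'pics/d1.png');crop(b,160,140,110,100,5,'pics/d2.png')
```

```text
(no output)
```

View pics/d1.png

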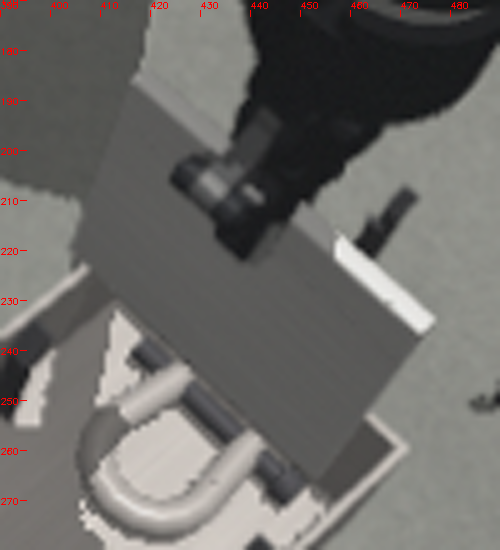

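View pics/d2.png

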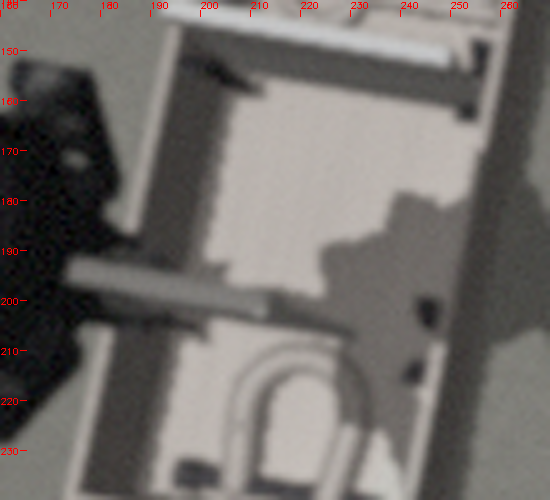

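Run:
```python
from h import *
T=np.array([.468,.2424,.2795]);y=np.radians(-9.7);u=np.array([np.cos(y),np.sin(y),0]);v=np.array([-u[1],u[0],0])
obs={('top',-1):(417,186.4),('top',1):(473.2,236.6),('bot',1):(454.4,266),('bot',-1):(405,216.4)}
for (k,s),o in obs.items():
    z=.031 if k=='top' else -.099; f=.005 if k=='top' else .003
    X=T+u*f+v*s*.068+np.array([0,0,z]);print(k,s,'pred',proj('scene',X).round(1),'obs',o, 'top',proj('top',X).round(1))
    # position in plane at distance f in front: intersect ray with plate plane
    c,d=ray('scene',o);t=((T+u*f-c)@u)/(d@u);Q=c+t*d-T;print('   v',(Q@v).round(4),'z',Q[2].round(4))
for us,ut in (((417,186.4),(213.8,200)),((405,216.4),(231,205.8))):
    Q,g=tri(us,ut);Q=Q-T;print('tri',(Q@u).round(4),(Q@v).round(4),Q[2].round(4),'gap',g.round(4))
```

```text
top -1 pred [[415.6 184.7]] obs (417, 186.4) top [[213.7 198.3]]
   v -0.0642 z 0.0298
top 1 pred [[474.  235.9]] obs (473.2, 236.6) top [[139.2 185.2]]
   v 0.0675 z 0.0278
bot 1 pred [[452.4 265.4]] obs (454.4, 266) top [[169.2 195.2]]
   v 0.0717 z -0.0954
bot -1 pred [[403.2 219.2]] obs (405, 216.4) top [[231.5 206.1]]
   v -0.0664 z -0.0849
tri 0.0019 -0.0663 0.0245 gap 0.0012
tri 0.0019 -0.0685 -0.0887 gap 0.0029
```

```bash
python3 -m pendant '[[[15,5,1,0],[20,4,2,0],[25,0,0,0],[15,0,0,0],[0,0,0,0],[0,0,0,0],[0,0,0,0]]]' >/dev/null; python3 go.py 0.4763 0.238 0.105 -9.75
python3 - <<'E'
from rig import *;import cv2
def crop(im,x0,y0,w,h,s,n):
    c=cv2.resize(im[y0:y0+h,x0:x0+w],None,fx=s,fy=s,interpolation=cv2.INTER_CUBIC)
    for x in range((x0+9)//10*10,x0+w,10):
        cv2.putText(c,str(x),((x-x0)*s,8),0,.3,(0,0,255));cv2.line(c,((x-x0)*s,10),((x-x0)*s,16),(0,0,255))
    for y in range((y0+9)//10*10,y0+h,10):
        cv2.putText(c,str(y),(0,(y-y0)*s+4),0,.3,(0,0,255));cv2.line(c,(20,(y-y0)*s),(26,(y-y0)*s),(0,0,255))
    cv2.imwrite(n,c)
crop(grab_frame("scene")[:,:,::-1],370,180,110,110,5,'pics/e1.png');crop(grab_frame("top")[:,:,::-1],160,140,110,100,5,'pics/e2.png')
E
```

```text
t 8.1 pos [0.4782 0.2382 0.2065] yaw -9.79 gap 0.0092 F [-0.2  0.2 -2. ] q [22.  15.5 93.3 -0.  71.1 31.7]
tool shift mm [101.5  -2.    0.7] roll -0.001 tilt [ 0.002  0.001 -1.   ]
```

View pics/e1.png

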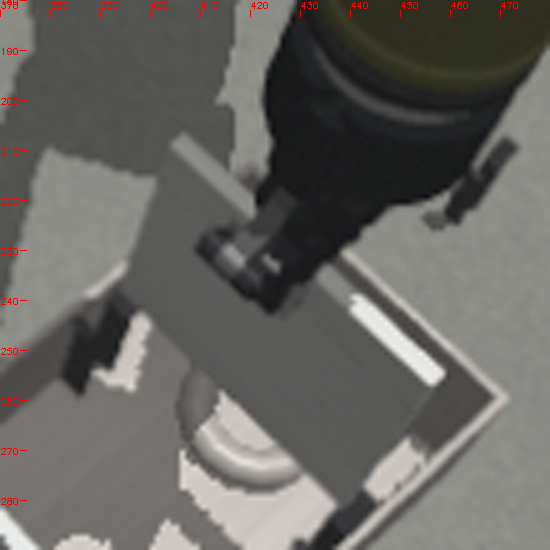

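View pics/e2.png

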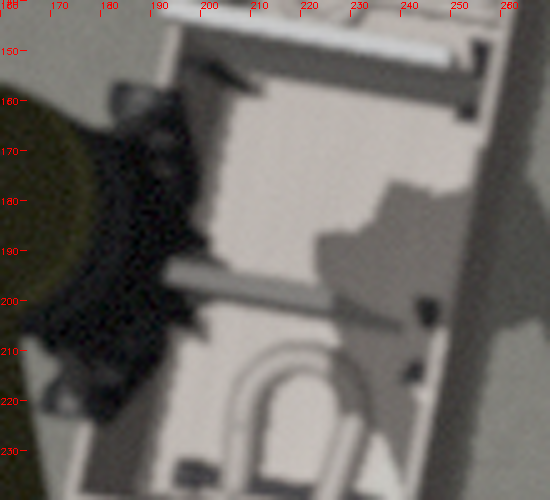

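```bash
python3 -m pendant '[[[10,-3,0,0],[15,0,0,0],[15,0,0,0],[10,0,0,0],[0,0,0,0],[0,0,0,0]]]' >/dev/null; python3 go.py 0.4763 0.238 0.105 -9.75
python3 - <<'E'
from rig import *;import cv2
def crop(im,x0,y0,w,h,s,n):
    c=cv2.resize(im[y0:y0+h,x0:x0+w],None,fx=s,fy=s,interpolation=cv2.INTER_CUBIC)
    cv2.imwrite(n,cv2.convertScaleAbs(c,alpha=1.4,beta=15))
crop(grab_frame("scene")[:,:,::-1],370,190,110,110,5,'pics/f1.png');crop(grab_frame("top")[:,:,::-1],160,140,110,100,5,'pics/f2.png')
E
```

```text
t 8.8 pos [0.474  0.239  0.1553] yaw -9.73 gap 0.0089 F [ 0.2 -0.2 -2.4] q [22.2 18.2 97.6  0.  64.2 31.9]
tool shift mm [50.3  2.4  0.6] roll 0.0 tilt [-0. -0. -1.]
```

View pics/f1.png

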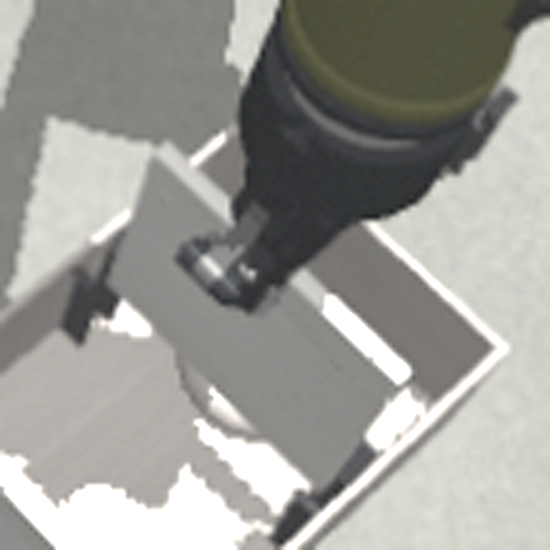

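View pics/f2.png

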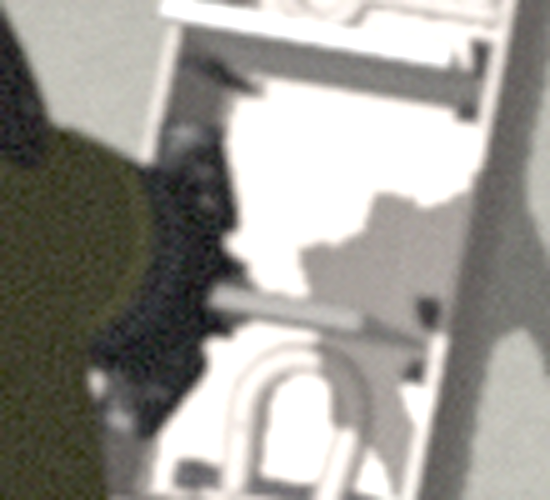

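The plate end (top crop 430,342) sits midway between the two ribs (430,310 and 412,370), and there is no contact force. I keep lowering.

```bash
python3 -m pendant '[[[12,0,0,0],[12,0,0,0],[10,0,0,0],[6,0,0,0],[0,0,0,0],[0,0,0,0]]]'; python3 -m pendant '[[[3,0,0,0],[3,0,0,0],[0,0,0,0]]]';python3 go.py 0.4763 0.238 0.105 -9.75
```

```text
time: 9.5
tcp_pos: [0.4741, 0.2389, 0.115]
tcp_rot: [[-0.0, 0.986, -0.169], [-0.0, -0.169, -0.986], [-1.0, -0.0, 0.0]]
wrist_force: [1.0, -0.3, -2.8]
finger_gap: 0.0093
time: 9.8
tcp_pos: [0.4739, 0.2388, 0.1091]
tcp_rot: [[-0.0, 0.986, -0.169], [-0.0, -0.169, -0.986], [-1.0, -0.0, 0.0]]
wrist_force: [-0.0, -0.1, -3.9]
finger_gap: 0.009
t 9.8 pos [0.4739 0.2388 0.1091] yaw -9.74 gap 0.009 F [-0.  -0.1 -3.9] q [ 22.2  21.3 100.9   0.   57.8  31.9]
tool shift mm [4.1 2.5 0.4] roll 0.0 tilt [-0. -0. -1.]
```

```bash
for i in 1 ; do python3 -m pendant '[[[2,0,0,0],[0,0,0,0]]]'; python3 -m pendant '[[[2,0,0,0],[0,0,0,0]]]'; python3 -m pendant '[[[1,0,0,0],[0,0,0,0]]]'; done | grep -E "pos|force"
```

```text
tcp_pos: [0.4739, 0.2388, 0.1072]
wrist_force: [-1.2, 0.8, -2.7]
tcp_pos: [0.4739, 0.2388, 0.1051]
wrist_force: [-0.2, -0.0, -2.8]
tcp_pos: [0.474, 0.2388, 0.1042]
wrist_force: [-0.3, -0.0, -1.8]
```

```bash
for i in 1 ; do python3 -m pendant '[[[1,0,0,0],[0,0,0,0]]]'; python3 -m pendant '[[[1,0,0,0],[0,0,0,0]]]'; python3 -m pendant '[[[1,0,0,0],[0,0,0,0]]]'; done | grep -E "pos|force"
```

```text
tcp_pos: [0.474, 0.2388, 0.1032]
wrist_force: [0.5, -0.2, -3.2]
tcp_pos: [0.4743, 0.2389, 0.1029]
wrist_force: [-0.7, -2.1, 2.6]
tcp_pos: [0.4745, 0.2389, 0.1029]
wrist_force: [-2.1, -2.3, 10.1]
```

Contact came at TCP z 0.103, which is where the floor was expected. I release slightly and look.

```bash
python3 -m pendant '[[[0,0,0,0],[0,0,0,0],[0,0,0,0]]]' 30;  python3 -m pendant '[[[-5,0,0,0],[-15,0,0,0],[-25,0,0,0],[-30,0,0,0],[-30,0,0,0],[-30,0,0,0],[0,0,0,0],[0,0,0,0]]]'; python3 -m pendant '[[[0,-30,-40,0],[0,-30,-40,0],[0,-10,-40,0],[0,0,-40,0],[0,0,-30,0],[0,0,-30,0],[0,0,0,0],[0,0,0,0]]]'
python3 - <<'E'
from rig import *;import cv2
for n in("scene","top"): cv2.imwrite(f"pics/{n}9.png",grab_frame(n)[:,:,::-1])
a=cv2.imread('pics/scene9.png')[190:370,290:490];cv2.imwrite('pics/g1.png',cv2.resize(a,None,fx=3,fy=3))
E
```

```text
time: 11.3
tcp_pos: [0.4742, 0.239, 0.1012]
tcp_rot: [[0.0, 0.986, -0.169], [0.0, -0.169, -0.986], [-1.0, 0.0, -0.0]]
wrist_force: [-0.7, 0.2, 0.8]
finger_gap: 0.0298
time: 12.1
tcp_pos: [0.4744, 0.239, 0.2372]
tcp_rot: [[0.002, 0.986, -0.169], [0.001, -0.169, -0.986], [-1.0, 0.002, -0.001]]
wrist_force: [0.0, -0.6, -0.3]
finger_gap: 0.0297
time: 12.9
tcp_pos: [0.4413, 0.4672, 0.234]
tcp_rot: [[-0.003, 0.986, -0.168], [-0.003, -0.168, -0.986], [-1.0, -0.002, 0.004]]
wrist_force: [-0.1, 0.2, -0.8]
finger_gap: 0.0303
```

View pics/g1.png

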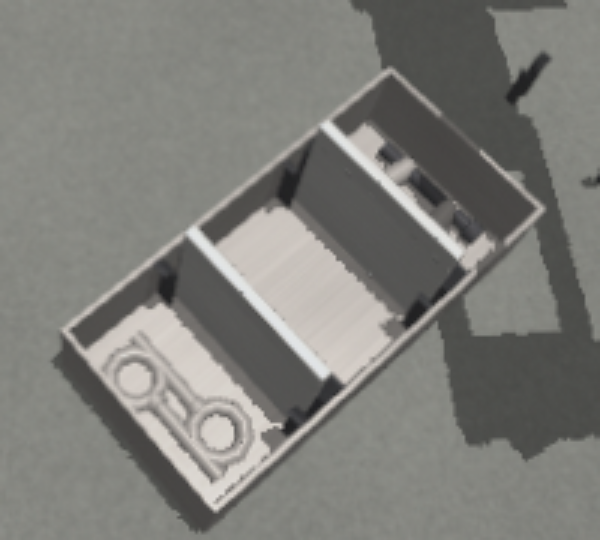

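View pics/top9.png

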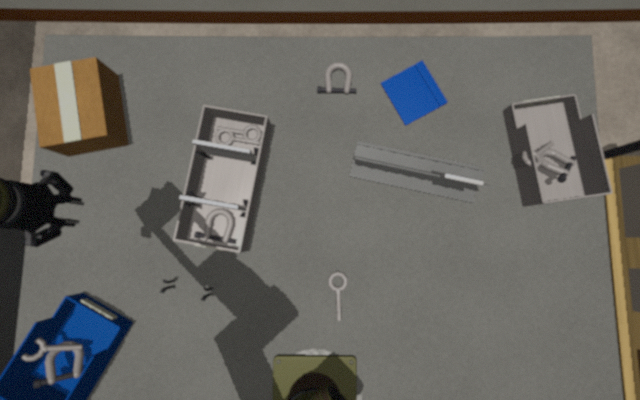

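Run:
```python
from h import *
a=cv2.imread('pics/scene9.png');b=cv2.imread('pics/top9.png')
A=max(strip(a,(394,228,54,52),205),key=lambda o:o[2]);B=max(strip(b,(175,190,75,25),165),key=lambda o:o[2]);print(A,B)
l,g=tri(A[0],B[1]);r,g2=tri(A[1],B[0]);print(l,r,(l+r)/2,g,g2,np.linalg.norm(l-r),np.degrees(np.arctan2(-(r-l)[0],(r-l)[1])))
A=max(strip(a,(200,105,80,90),170),key=lambda o:o[2]);B=max(strip(b,(435,165,60,30),155),key=lambda o:o[2]);print(A,B)
```

```text
(array([398.00949981, 230.5597983 ]), array([443.0708475 , 274.35753629]), 189) (array([179.7486461 , 198.46194713]), array([249.50493789, 196.13283886]), 679)
[0.47741616 0.16046564 0.1423146 ] [0.48205584 0.30581506 0.12701356] [0.479736   0.23314035 0.13466408] 0.03543080586404016 0.0027718769927298033 0.1462261948652661 -1.8283142878780574
(array([212.16262415, 117.28663369]), array([228.16400848, 137.25301395]), 80) (array([444.73663184, 174.79731945]), array([482.54230514, 182.90144146]), 147)
```

Run:
```python
from h import *
b=cv2.imread('pics/top9.png')
l,r=onz('scene',(398,230.6),.134),onz('scene',(443.1,274.4),.134)
print(l,r,(l+r)/2,np.linalg.norm(l-r),np.degrees(np.arctan2(-(r-l)[0],(r-l)[1])))
B=max(strip(b,(175,190,75,25),195),key=lambda o:o[2]);print(B)
l,g=tri((398,230.6),B[1]);r,g2=tri((443.1,274.4),B[0]);print(l,r,(l+r)/2,g,g2)
```

```text
[0.46326705 0.17415634 0.134     ] [0.48662359 0.30475191 0.134     ] [0.47494532 0.23945412 0.134     ] 0.13266774717729407 -10.13993644255659Traceback (most recent call last):
  File "<stdin>", line 5, in <module>
ValueError: max() iterable argument is empty
```

Run:
```python
from rig import *
print(close_job())
```

```text
the job is handed in; nothing more can be done
None
```

The wide divider is standing in the empty slot of the larger steel bin, hem up, and I handed the job in at about 13 s. I tipped it upright between the fingers, pinched the hem and drew it straight up. I then lowered it between the ribs until the wrist force showed floor contact (TCP z 0.103 m), still gripped, before opening the fingers and backing away.

**Last checks:**
- **Position:** Seen from the scene camera at hem height, the divider's middle is at (0.475, 0.239), about 2 mm from the measured slot at (0.476, 0.238). It is turned −10.1°, against −9.75° for the bin.
- **Narrow divider:** It appears at the same pixels as at the start, to within about half a pixel.
- **Robot:** The arm is clear of everything, with the wrist force at about zero.

**One check failed:** the final two-view height measurement did not work, because bright bin parts spoiled the top-camera mask. Seating height therefore rests on the floor contact. The hem's length cast at z = 0.134 m came out at 133 mm against the true 136 mm, much as the fixed divider measured (132 mm).

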